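# Scrap the miscast knobs and bar the crate

## Robot

A 6-joint arm with a two-finger parallel gripper is mounted at the origin on the work surface. World frame = base frame: x ahead of the robot, y to its left, z up, the work surface at z = 0. Lengths are in m, angles in rad, forces in N, time in s.
With the tool pointing down it reaches from about 0.35 to 0.975 m from the base axis. Payload 4.9 kg.
Tool frame: the origin (TCP) lies midway between the tips of the shut fingers; the grasp point (between the pads) lies behind it (manip.tcp_to_grasp is the z of the grasp point in the tool frame, in m); z points along the fingers, y is the direction in which the jaws open and shut (so a half turn about z gives the same grasp; the last joint's range is limited). The gripper opens to 85 mm and grips with 20 to 120 N. Pads are 22 mm wide; open, the fingers measure 114 mm over their backs; the gripper's body (76 mm by 85 mm) begins 54 mm behind the grasp point. The pads swing forward as they close: fully open they stand 13 mm farther back than shut.
Start: joints at [-1.354, 0.053, 1.613, -0, 1.476, -0.119], TCP at [0.206, -0.59, 0.231] pointing down, gripper open.
Joint ranges: [-3.01, 3.01], [-1.01, 2.22], [0.06, 2.58], [-1.02, 4.17], [0.09, 2.62], [-3.14, 3.14]. Speed limits (rad/s): [2.57, 2.57, 3.14, 3.14, 3.14, 3.14].

## Interface

Orientations are given as a unit quaternion [w, x, y, z].
In Python, from plant import status, vision, order, regions_of, manip gives the robot as it stands. The module is installed in compiled form; this text tells all that it offers.
- The arm moves only by the shell command python3 -m crank 'ROWS'. ROWS is JSON, one flat list of numbers, 5 for each row, row after row: the shift along the tool's x, y, z in mm, then the turn about the tool's z in degrees, then the opening in per cent of the stroke, from 0 (shut) to 100 (fully open). In form: [tx, ty, tz, yaw, fingers, tx, ty, tz, yaw, fingers, ...]. A call has exactly 10 rows; each row is the pose to reach, as a shift and turn from the pose commanded when the call began, along the tool's axes at that moment; what a row does not reach only later rows make up. A row lasts 1/10 s, in which the tool goes at most 50 mm and 8.59 degrees, less where a joint would pass 70% of its speed; a pose out of reach is approached as far as the arm can. A call with a gripper value outside its range is refused whole. The fingers move at their own pace and stop on an object; the grip force is fixed at half the most. Time passes only in rows, so rows that repeat a pose let the fingers close, or fill a call up. It gives the time, the measured TCP pose, the force and the opening at its end, in the units of the state.
- status.state(): the state, without advancing time (a new reading comes with each control period).
- vision.grab_frame(name): name is "scene" or "top" or "wrist"; returns (picture, depth): 480x640x3 uint8, red, green, blue; 480x640 float32, m along the optical axis (not along the pixel's ray), 0 where there is no reading.
- vision.get_calibration(name): a dict with "camera_matrix" (3x3 intrinsics, pixels), "R" (3x3) and "t" (3): a world point X has camera coordinates R X + t. Camera axes: x right, y down, z forward; pixel columns grow to the right and rows downward; lengths in m; the calibration is good to about 2 mm. A picture is of the moment at which its call begins: read the wrist's pose just before it. get_calibration takes no time and is no camera call; for the wrist camera it gives the pose at the moment of the call.
- order.job_done(): hands the job in, once; it reports no verdict.
Trained networks look in the newest picture that a camera, given by its name, has taken for a name from the list of things; names that differ only in an ending like _2 or _b are one class to them, and where a whole thing is asked for, a point or a joint stands for the part that bears it (a point fixed in the world has none). Each returns a list of dicts, best first, with "confidence" (0 to 1); they miss things now and then, are a little off and sometimes report something else, mostly with a low value. They report only what shows in the picture. A call takes as long as a camera call. They do not tell look-alikes from the thing itself.
- regions_of(camera, name): "region" (480x640 bool, what is visible of it) and "extent" ([centre column, centre row, width, height] in pixels, round what is visible of it).
The state is a dict: "time": time; "joint_pos": joint angles; "joint_vel": joint speeds; "joint_efforts": joint torques, N m; "tool_pos": TCP position; "tool_rot": TCP orientation; "contact_force": force on the tool from outside, world axes, zero at the start; "ft_torque": the same for the moment, N m; "gripper_width": opening from 0.0 (shut) to 1.0 (fully open).
Only numpy, scipy, OpenCV 4.12 (cv2) and the standard library are available. Lean on these libraries where they do the work, as an engineer would, in place of code of your own. Each camera call takes 0.05 s, during which the arm holds its last target. There are 200 camera calls.

## Task

Two of the four cast bronze knobs on the work board came out short, without a ball on top: drop both of them into the grey scrap crate. Then lay the long steel bar lengthways across the crate, resting in the notched saddles at both ends and sticking out beyond both; set it down in them rather than dropping it. Leave the good knobs and everything else standing or lying where it is.

Things in the scene. Friction and masses are not known exactly. Their poses are not given: they have to be found in the camera images.
- short_a: Miscast bronze knob, one of two: 40 x 40 x 10 mm square foot with a plain round stem of 22 mm diameter on it, 48 mm tall overall, no ball on top; 0.25 kg. Stands upright on the work board, foot turned at any angle. Origin: centre of the foot's underside, z up along the stem.
- short_b: The other miscast bronze knob, same as short_a.
- short_a_mid (a point): Point on the stem's axis of short_a, 24 mm above its underside.
- short_b_mid (a point): Point on the stem's axis of short_b, 24 mm above its underside.
- whole_a: Good bronze knob: same foot and stem as the miscast ones but with a ball of 31 mm diameter on top, 79 mm tall overall; stands on the work board and stays there. Origin: centre of the underside.
- whole_b: The other good bronze knob, same as whole_a; stays.
- board: Fixed plywood work board lying on the bench, 320 (x) x 210 (y) x 6 mm. Origin: centre of its underside, on the bench. The four knobs, the bottle and the tin stand on it in six places (2 columns of 3, about 100 mm apart) in any arrangement.
- crate: Fixed open grey sheet-steel crate, 130 (x) x 220 (y) x 75 mm tall, walls and floor 6 mm. On top of each short end wall a steel saddle, 70 (x) x 14 mm (y), at y = +-105 to +-119 mm, its seat 80 mm above the bench, with two 10 mm prongs up to 99 mm that leave a 32 mm notch, open above, centred on x = 0. Origin: centre of its underside, on the bench.
- saddle_left (a point): Middle of the seat of the saddle on the crate's +y end (crate frame 0, 112, 80 mm).
- saddle_right (a point): Middle of the seat of the saddle on the crate's -y end (crate frame 0, -112, 80 mm).
- bar: Long flat steel retaining bar, 280 (its x, long axis) x 20 (y) x 12 mm (z), 0.5 kg, lying flat on the bench. Origin: centre of its underside.
- bar_mid (a point): Centre of the bar, 6 mm above its underside.
- bottle: Brown glass bottle, 56 mm diameter, 150 mm tall, standing on the work board; stays. Origin: centre of its underside.
- tin: Steel can with paper label, 68 mm diameter, 75 mm tall, standing on the work board; stays. Origin: centre of its underside.
- jar: White jar with black lid, 50 mm diameter, 85 mm tall, standing close beside the bar's farther half; stays. Origin: centre of its underside.
- pot: Small aluminium can, 50 mm diameter, 55 mm tall, standing close beside the bar's nearer half; stays. Origin: centre of its underside.
- screwdriver: Screwdriver, 220 mm long, lying at the far side of the bench; stays. Origin near its middle, on the bench.
- brush: Wooden-handled brush lying at the left; stays. Origin near its middle, on the bench.
- offcut: Short steel bar offcut, 150 x 20 x 12 mm, too short for the crate, lying beyond the crate; stays. Origin: centre of its underside.
Mind the look-alikes: they are no part of the job. What is shaped like the short_b but turquoise or yellow is not meant.

How it is judged:
By the outcome, as a careful person would: the job done as asked, in the order asked, and still so for the second after the job is handed in, with the robot touching nothing.
It also fails if it takes over 72 s, if anything falls off the work surface, if the arm or the gripper's body presses on something with over 40 N, if the wrist force passes 120 N, or if a joint passes its speed limit or range.

## Working session

There is one attempt and no reset: what is moved stays moved. The work goes in short steps, Python scripts to look and compute and a shell command to move; the robot and the scene stay as the last step left them, time stands still between calls to the robot, and variables do not carry over. Pictures are saved under pics/ and viewed, on a budget of 10 in all, crops included, one or two more only if the job needs it, and the job is handed in when it is done.

```bash
mkdir -p pics; cat > h.py <<'E'
import numpy as np, cv2
from plant import status, vision, order, regions_of, manip
from scipy.spatial.transform import Rotation as Rn
def world(cam,depth,mask=None,cal=None):
    c=cal or vision.get_calibration(cam); K=np.array(c["camera_matrix"]);R=np.array(c["R"]);t=np.array(c["t"])
    v,u=np.mgrid[0:480,0:640]
    P=np.stack([(u-K[0,2])*depth/K[0,0],(v-K[1,2])*depth/K[1,1],depth],-1)
    W=(P-t)@R
    W[depth<=0]=np.nan
    return W if mask is None else W[mask&(depth>0)]
def tool(p,R=None):
    s=status.state(); q=s["tool_rot"]; T=Rn.from_quat([q[1],q[2],q[3],q[0]]).as_matrix()
    return T.T@(np.array(p)-np.array(s["tool_pos"]))*1000
E
python3 - <<'E'
from h import *
s=status.state();print(s,manip.tcp_to_grasp)
for c in("top","scene"):
    p,d=vision.grab_frame(c);cv2.imwrite(f"pics/{c}0.png",p[:,:,::-1]);np.savez(f"{c}0",p=p,d=d)
    for n in("short_a","whole_a","bar","crate","board","jar","pot","tin","bottle","offcut"):
        for r in regions_of(c,n):
            if r["confidence"]<.3: continue
            W=world(c,d,r["region"])
            print(c,n,round(r["confidence"],2),np.round(r["extent"]).astype(int),np.round(np.nanmedian(W,0),3),np.round(np.nanpercentile(W,[2,98],axis=0),3).tolist())
E
```

```text
{'time': 0.0, 'joint_pos': array([-1.35401904e+00,  5.33751559e-02,  1.61428723e+00, -2.00050384e-05,
        1.47594954e+00, -1.18979869e-01]), 'joint_vel': array([ 3.15970175e-05,  1.55401465e-03, -6.82224969e-04, -2.26582597e-03,
        1.28014886e-03,  4.69161664e-04]), 'joint_efforts': array([ 2.13524768e-04, -3.93682516e+01, -3.70176458e+01,  5.15123781e-05,
        7.19954580e-03,  1.02921396e-05]), 'tool_pos': array([ 0.20580309, -0.5895013 ,  0.23005569]), 'tool_rot': array([-1.00794430e-03,  9.85940794e-01,  1.67091986e-01, -5.92950102e-05]), 'contact_force': array([-0.09860351, -0.32518135,  0.40188322]), 'ft_torque': array([-0.03697645, -0.01529891, -0.02629817]), 'gripper_width': 1.0024414086809825} -0.0187
top short_a 0.84 [189 339  21  24] [0.262 0.362 0.01 ] [[0.239, 0.345, -0.002], [0.282, 0.39, 0.05]]
top short_a 0.65 [211 169  20  21] [0.729 0.339 0.011] [[0.713, 0.321, -0.001], [0.755, 0.365, 0.051]]
top short_a 0.62 [210 252  22  20] [0.491 0.323 0.018] [[0.473, 0.303, 0.007], [0.516, 0.349, 0.057]]
top short_a 0.52 [252 172  20  17] [0.731 0.222 0.012] [[0.715,
[... 2405 characters left out ...]
 [292 287  29  41] [0.636 0.093 0.059] [[0.597, 0.061, -0.0], [0.652, 0.106, 0.087]]
scene pot 0.73 [318 217  20  31] [ 0.445 -0.034  0.044] [[0.416, -0.064, 0.002], [0.462, -0.019, 0.057]]
scene tin 0.84 [391 361  40  54] [0.613 0.346 0.075] [[0.572, 0.311, 0.006], [0.634, 0.371, 0.083]]
scene tin 0.44 [422 331  17  29] [0.501 0.332 0.017] [[0.473, 0.306, 0.005], [0.518, 0.351, 0.055]]
scene bottle 0.65 [409 258  29  65] [0.43  0.226 0.091] [[0.403, 0.199, 0.013], [0.443, 0.244, 0.156]]
scene offcut 0.73 [395 334 172 155] [0.523 0.276 0.005] [[0.35, 0.172, 0.001], [0.661, 0.382, 0.009]]
scene offcut 0.71 [177 258  60  39] [ 0.741 -0.166  0.01 ] [[0.667, -0.18, -0.0], [0.811, -0.158, 0.015]]
```

View pics/top0.png

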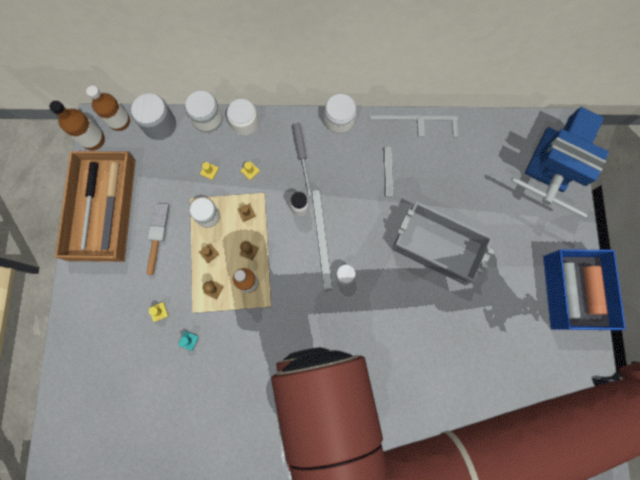

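View pics/scene0.png

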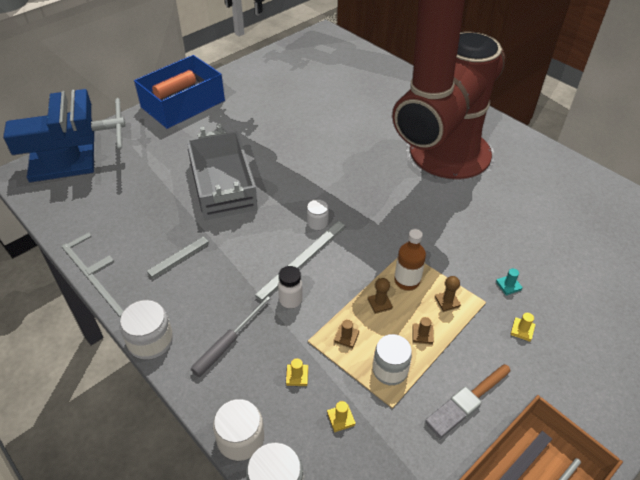

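Both views agree. The two bronze knobs without a ball are at top-view pixels (246,212) and (208,252). The yellow and turquoise look-alikes stand off the board. The bar runs (316,190)–(328,288), and the crate is at (442,244), turned. Next I measure the details.

```bash
python3 - <<'E'
from h import *
Ws=[world(c,np.load(c+"0.npz")["d"]).reshape(-1,3) for c in("top","scene")]
def near(W,x,y,r,z0,z1):
    return W[(np.hypot(W[:,0]-x,W[:,1]-y)<r)&(W[:,2]>z0)&(W[:,2]<z1)]
for n,W in zip(("top","scene"),Ws):
    for x,y in((.607,.229),(.495,.327)):
        P=near(W,x,y,.035,.049,.065);F=near(W,x,y,.035,.012,.019)
        print(n,"stem",np.round(P.mean(0),4),len(P),"foot",cv2.minAreaRect((F[:,:2]*1000).astype(np.float32)))
    B=near(W,.535,.02,.17,.009,.015);B=B[abs(B[:,1]-.02)<.05]
    print(n,"bar",cv2.minAreaRect((B[:,:2]*1000).astype(np.float32)),len(B),np.median(B,0))
    C=near(W,.52,-.31,.16,.083,.12)
    k,l,cc=None,None,None
    k=cv2.kmeans((C[:,:2]).astype(np.float32),4,None,(3,50,1e-5),5,cv2.KMEANS_PP_CENTERS)
    print(n,"prongs",np.round(k[2],4).tolist(),np.bincount(k[1].ravel()))
    C=near(W,.52,-.31,.15,.066,.084)
    print(n,"rim",cv2.minAreaRect((C[:,:2]*1000).astype(np.float32)),len(C))
    for nm,x,y,z0,z1 in(("jar",.625,.08,.07,.1),("pot",.44,-.04,.045,.065)):
        P=near(W,x,y,.045,z0,z1);print(n,nm,np.round(P.mean(0),4),len(P))
print(vision.get_calibration("wrist"))
E
```

```text
top stem [0.6101 0.2295 0.0538] 47 foot ((610.0138549804688, 228.9674072265625), (41.76012420654297, 39.72104263305664), 28.110952377319336)
top stem [0.4944 0.3267 0.054 ] 52 foot ((496.0655212402344, 324.5072021484375), (39.03075408935547, 45.217132568359375), 40.94462966918945)
top bar ((550.5028076171875, 26.342506408691406), (301.0186462402344, 70.9000244140625), 5.784818172454834) 582 [0.54330781 0.01948556 0.01201651]
top prongs [[0.5895000100135803, -0.20819999277591705], [0.49000000953674316, -0.4074000120162964], [0.5504999756813049, -0.1915999948978424], [0.45329999923706055, -0.39010000228881836]] [33 44 38 40]
top rim ((522.40185546875, -300.7060546875), (238.222900390625, 132.35174560546875), 63.830970764160156) 891
top jar [0.6263 0.0808 0.0841] 232
top pot [ 0.4358 -0.0445  0.0546] 259
scene stem [0.6112 0.2306 0.0533] 90 foot ((610.1844482421875, 229.68951416015625), (41.97382354736328, 40.339481353759766), 27.468570709228516)
scene stem [0.4956 0.3283 0.0532] 93 foot ((495.6562194824219, 327.42254638671875), (41.730892181396484, 39.284217834472656), 40.0760078430175
[... 226 characters left out ...]
738, -0.20640000700950623], [0.45489999651908875, -0.38929998874664307], [0.5544999837875366, -0.1881999969482422]] [35 45 36 43]
scene rim ((522.1082763671875, -298.93328857421875), (242.8397674560547, 130.31251525878906), 63.75444412231445) 939
scene jar [0.6305 0.0845 0.0826] 390
scene pot [ 0.4379 -0.0422  0.0533] 269
{'camera_matrix': array([[375.08065402,   0.        , 318.38344229],
       [  0.        , 375.08065402, 237.363024  ],
       [  0.        ,   0.        ,   1.        ]]), 'R': array([[ 0.32953626, -0.94414218, -0.00118531],
       [-0.89679134, -0.31340138,  0.31232174],
       [-0.2952476 , -0.10185836, -0.94997565]]), 't': array([-0.62373972, -0.04103101,  0.38104012])}
```

```bash
python3 -m crank '[35,-34,0,-8,100,70,-68,0,-16,100,105,-102,0,-24,100,140,-136,0,-32,100,175,-170,0,-40,70,210,-204,0,-44.6,60,245,-238,0,-44.6,60,280,-272,0,-44.6,60,315,-306,0,-44.6,60,350,-340,0,-44.6,60]'; python3 -c "
from h import *
print(tool([.6105,.230,.15]))"
```

```text
time: 2.1
tool_pos: [0.4249, -0.1519, 0.2317]
tool_rot: [0.001, 0.849, 0.529, 0.0]
contact_force: [1.3, 0.0, 0.2]
gripper_width: 0.6
[424.59007375  -2.03517146  81.7088029 ]
```

```bash
python3 -m crank '[48,0,0,0,60,96,0,0,0,60,144,0,0,0,60,192,0,0,0,60,240,0,10,0,60,288,0,20,0,60,336,-1,30,0,60,380,-1,40,0,60,416,-1,50,0,60,424,-2,60,0,60]' ; python3 - <<'E'
from h import *
cal=vision.get_calibration("wrist");p,d=vision.grab_frame("wrist");cv2.imwrite("pics/w1.png",p[:,:,::-1])
W=world("wrist",d,cal=cal).reshape(-1,3)
print(status.state()["tool_pos"])
for x,y in((.6105,.230),(.4955,.3275)):
    P=W[(np.hypot(W[:,0]-x,W[:,1]-y)<.03)&(W[:,2]>.049)&(W[:,2]<.065)]
    if len(P): print(np.round(P.mean(0),4),len(P),cv2.minEnclosingCircle((P[:,:2]*1000).astype(np.float32)))
    print(tool([x,y,.022]))
E
```

```text
time: 3.1
tool_pos: [0.6103, 0.2309, 0.1707]
tool_rot: [-0.0, 0.848, 0.53, 0.0]
contact_force: [-0.0, -0.2, -0.5]
gripper_width: 0.599
[0.60889314 0.22995993 0.16831095]
[0.6104 0.2315 0.0538] 683 ((610.1702270507812, 230.95611572265625), 10.787286758422852)
[  0.97913203   1.83578309 146.3049866 ]
[0.4953 0.3282 0.0537] 831 ((494.11895751953125, 328.2506103515625), 11.530655860900879)
[  38.19751311 -144.26665061  146.6528058 ]
```

View pics/w1.png

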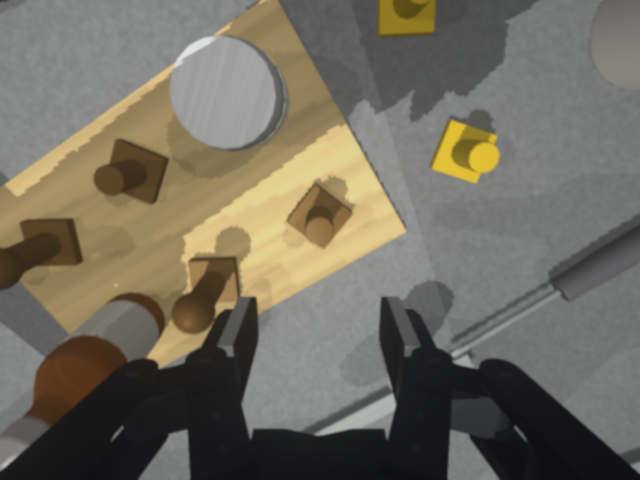

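The wrist view shows the first short knob at (320,222), centred between the fingers. The second is at (110,178), with its neighbours clear of the fingers. I descend and grip.

```bash
python3 -m crank '[1,0,35,0,60,1,0,70,0,60,1,0,100,0,60,1,0,125,0,60,1,0,140,0,60,1,0,146,0,60,1,0,147,0,0,1,0,147,0,0,1,0,147,0,0,1,0,147,0,0]'; python3 -m crank '[0,0,0,0,0,0,0,0,0,0,0,0,-20,0,0,0,0,-50,0,0,0,0,-100,0,0,0,0,-150,0,0,0,0,-190,0,0,-48,0,-200,0,0,-96,0,-200,0,0,-144,0,-200,0,0]'; python3 -c "
from h import *
u=np.array([np.cos(1.1135),np.sin(1.1135),0]);C=np.array([.523,-.2995,0])
print(tool(C+.04*u+[0,0,.22]),tool(C+.04*u+[0,0,.05]))"
```

```text
time: 4.15
tool_pos: [0.6112, 0.2288, 0.0261]
tool_rot: [0.001, 0.849, 0.529, 0.001]
contact_force: [0.5, -1.8, 2.9]
gripper_width: 0.239
time: 5.15
tool_pos: [0.5452, 0.0985, 0.2239]
tool_rot: [-0.0, 0.848, 0.529, -0.0]
contact_force: [0.2, -0.8, -2.5]
gripper_width: 0.237
[-327.24312845  155.09522247    3.95514867] [-327.19942992  155.16452259  173.95512892]
```

```bash
python3 -m crank '[-42,20,0,0,0,-84,40,0,0,0,-126,60,0,0,0,-168,80,0,0,0,-210,100,0,0,0,-252,120,0,0,0,-294,140,0,0,0,-315,150,15,0,0,-322,153,40,0,0,-322,155,75,0,0]'; python3 -c "
from h import *
u=np.array([np.cos(1.1135),np.sin(1.1135),0]);C=np.array([.523,-.2995,0])
print(tool(C+.04*u+[0,0,.05]))"
```

```text
time: 6.15
tool_pos: [0.5439, -0.26, 0.1495]
tool_rot: [0.001, 0.849, 0.528, 0.001]
contact_force: [0.7, 1.2, -3.4]
gripper_width: 0.235
[-4.68958672 -1.59367751 99.48382295]
```

```bash
python3 -m crank '[-4,0,40,0,0,-4,0,75,0,0,-4,0,100,0,0,-4,0,110,0,0,-4,0,112,0,0,-4,0,112,0,50,-4,0,112,0,60,-4,0,112,0,60,-4,0,112,0,60,-4,0,80,0,60]'; python3 -m crank '[0,0,-45,0,60,0,0,-90,0,60,0,0,-135,0,60,0,0,-170,0,60,44,-20,-170,0,60,88,-40,-170,0,60,132,-60,-170,0,60,176,-80,-170,0,60,220,-100,-170,0,60,264,-120,-170,0,60]'; python3 -c "
from h import *
print(tool([.495,.328,.17]))"
```

```text
time: 7.15
tool_pos: [0.5389, -0.2597, 0.0655]
tool_rot: [-0.004, 0.849, 0.529, -0.002]
contact_force: [-1.2, 0.3, -1.1]
gripper_width: 0.605
time: 8.15
tool_pos: [0.5505, 0.0302, 0.2403]
tool_rot: [0.001, 0.849, 0.529, 0.001]
contact_force: [0.8, 0.1, -0.5]
gripper_width: 0.602
[ 242.78832029 -181.25904727   70.1839591 ]
```

```bash
python3 -m crank '[38,-28,0,0,60,76,-56,0,0,60,114,-84,0,0,60,152,-112,0,0,60,190,-140,10,0,60,215,-160,20,0,60,230,-172,30,0,60,238,-178,40,0,60,240,-181,50,0,60,240,-181,60,0,60]'; python3 - <<'E'
from h import *
cal=vision.get_calibration("wrist");p,d=vision.grab_frame("wrist")
W=world("wrist",d,cal=cal).reshape(-1,3);x,y=.495,.328
P=W[(np.hypot(W[:,0]-x,W[:,1]-y)<.03)&(W[:,2]>.049)&(W[:,2]<.065)]
print(np.round(P.mean(0),4),len(P),status.state()["tool_pos"],tool([*P.mean(0)[:2],.024]))
E
```

```text
time: 9.15
tool_pos: [0.494, 0.3232, 0.1788]
tool_rot: [0.0, 0.849, 0.529, 0.0]
contact_force: [-0.8, -0.8, -0.7]
gripper_width: 0.6
[0.4942 0.3291 0.0538] 656 [0.49314981 0.32227997 0.1765419 ] [  7.03258286  -1.79651508 152.52620387]
```

```bash
python3 -m crank '[6,-1,35,0,60,6,-1,70,0,60,6,-1,105,0,60,6,-1,130,0,60,6,-1,146,0,60,6,-1,153,0,60,6,-1,153,0,0,6,-1,153,0,0,6,-1,153,0,0,6,-1,153,0,0]'; python3 -m crank '[0,0,0,0,0,0,0,0,0,0,0,0,-20,0,0,0,0,-50,0,0,0,0,-100,0,0,0,0,-150,0,0,0,0,-200,0,0,-30,35,-210,0,0,-60,70,-210,0,0,-90,105,-210,0,0]'; python3 -c "
from h import *
u=np.array([np.cos(1.1135),np.sin(1.1135),0]);C=np.array([.523,-.2995,0])
print(tool(C-.045*u+[0,0,.22]))"
```

```text
time: 10.2
tool_pos: [0.497, 0.3299, 0.0282]
tool_rot: [0.0, 0.849, 0.529, 0.002]
contact_force: [0.2, -0.4, 3.2]
gripper_width: 0.238
time: 11.2
tool_pos: [0.5503, 0.2013, 0.2366]
tool_rot: [0.0, 0.848, 0.529, 0.0]
contact_force: [0.4, 0.1, -2.0]
gripper_width: 0.236
[-506.82682296  195.51766867   16.41544837]
```

```bash
python3 -m crank '[-46,18,0,0,0,-92,36,0,0,0,-138,54,0,0,0,-184,72,0,0,0,-230,90,0,0,0,-276,108,0,0,0,-322,126,0,0,0,-368,144,0,0,0,-414,162,0,0,0,-460,180,0,0,0]'; python3 -c "
from h import *
u=np.array([np.cos(1.1135),np.sin(1.1135),0]);C=np.array([.523,-.2995,0])
print(tool(C-.045*u+[0,0,.037]))"
```

```text
time: 12.2
tool_pos: [0.508, -0.2914, 0.2353]
tool_rot: [-0.001, 0.849, 0.529, -0.0]
contact_force: [0.2, 0.5, -2.5]
gripper_width: 0.238
[-45.79854665  17.29170306 198.22106909]
```

```bash
python3 -m crank '[-30,10,0,0,0,-43,16,30,0,0,-43,16,75,0,0,-43,16,120,0,0,-43,16,160,0,0,-43,16,190,0,0,-43,16,198,0,0,-43,16,198,0,0,-43,16,198,0,50,-43,16,198,0,60]'; python3 -m crank '[0,0,0,0,60,0,0,0,0,60,0,0,-40,0,60,0,0,-90,0,60,0,0,-140,0,60,0,0,-190,0,60,0,0,-220,0,60,0,0,-220,0,60,0,0,-220,0,60,0,0,-220,0,60]'; python3 - <<'E'
from h import *
cal=vision.get_calibration("wrist");p,d=vision.grab_frame("wrist");cv2.imwrite("pics/w2.png",p[:,:,::-1])
W=world("wrist",d,cal=cal).reshape(-1,3)
C=W[(np.hypot(W[:,0]-.52,W[:,1]+.3)<.16)&(W[:,2]>.09)&(W[:,2]<.11)]
k=cv2.kmeans(C[:,:2].astype(np.float32),4,None,(3,50,1e-5),5,cv2.KMEANS_PP_CENTERS)
print(np.round(k[2],4).tolist(),np.bincount(k[1].ravel()))
p,d=vision.grab_frame("top");cv2.imwrite("pics/top1.png",cv2.resize(p[130:330,170:510,::-1],None,fx=2.3,fy=2.3))
W=world("top",d).reshape(-1,3)
a=np.radians(-6);
B=W[(abs(W[:,0]-.54)<.16)&(abs(W[:,1]-.02)<.035)&(W[:,2]>.0085)&(W[:,2]<.016)]
print(len(B)); m=B.mean(0)
for i in range(4):
    q=B[:,:2]-m[:2]; U=np.linalg.svd(q-q.mean(0))[2][0]; n=np.array([-U[1],U[0]])
    o=q@n; B=B[abs(o-np.median(o))<.016-.001*i]
R=cv2.minAreaRect((B[:,:2]*1000).astype(np.float32)); print(R,len(B),B.mean(0))
print(status.state()["tool_pos"])
E
```

```text
time: 13.2
tool_pos: [0.5063, -0.3372, 0.0417]
tool_rot: [0.003, 0.849, 0.529, 0.001]
contact_force: [0.6, -0.2, 0.5]
gripper_width: 0.564
time: 14.2
tool_pos: [0.5037, -0.335, 0.2564]
tool_rot: [-0.001, 0.849, 0.529, -0.0]
contact_force: [0.5, 0.4, -0.9]
gripper_width: 0.595
[[0.4537999927997589, -0.38929998874664307], [0.5889000296592712, -0.20980000495910645], [0.5516999959945679, -0.1914999932050705], [0.4912000000476837, -0.4077000021934509]] [209 335 328 205]
640
((540.3163452148438, 18.918548583984375), (279.95428466796875, 20.1086483001709), 7.638516426086426) 635 [0.53594156 0.01852208 0.01220619]
[ 0.50355075 -0.33495149  0.2557679 ]
```

View pics/w2.png

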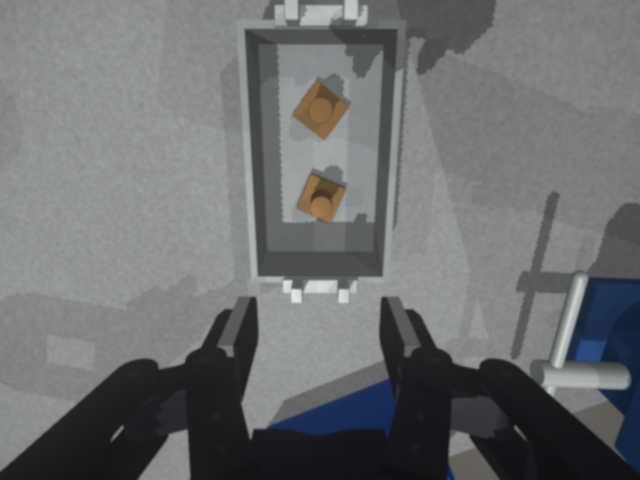

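View pics/top1.png

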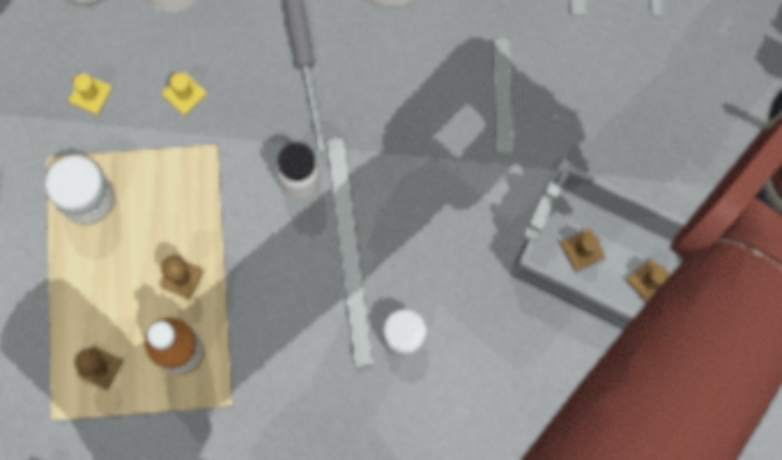

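The first image shows both short knobs standing in the crate at (320,110) and (322,197). In the second, the bar is lying undisturbed between jar and pot, and the good knobs, bottle and tin stand as before. Next is the bar.

```bash
python3 -c "
from h import *
print(tool([.540,.019,.15]))"; python3 -m crank '[33,-12,0,6,60,66,-24,0,12,60,99,-36,0,18,60,132,-48,0,24,60,165,-60,0,30,60,198,-72,0,36,60,231,-84,0,42,60,264,-96,0,48,60,290,-108,0,54,60,310,-116,20,56.2,60]'; python3 -c "
from h import *
print(tool([.540,.019,.15]))"
```

```text
[ 333.65287529 -122.92808185  106.59032091]
time: 15.3
tool_pos: [0.5379, -0.0046, 0.2398]
tool_rot: [0.0, 0.998, 0.066, 0.002]
contact_force: [-0.1, -0.3, 0.0]
gripper_width: 0.602
[  4.86016917 -23.18433744  89.75433809]
```

```bash
python3 -m crank '[4,-15,20,0,60,4,-21,45,0,60,4,-22,65,0,60,4,-22,78,0,60,4,-22,85,0,60,4,-22,85,0,60,4,-22,85,0,60,4,-22,85,0,60,4,-22,85,0,60,4,-22,85,0,60]'; cat > bar.py <<'E'
from h import *
cal=vision.get_calibration("wrist");p,d=vision.grab_frame("wrist");cv2.imwrite("pics/w3.png",p[:,:,::-1])
W=world("wrist",d,cal=cal).reshape(-1,3);s=status.state();q=s["tool_rot"]
U=np.array([np.cos(.1333),np.sin(.1333)]);n=np.array([-U[1],U[0]])
o=(W[:,:2]-[.54,.019])
B=W[(abs(o@n)<.02)&(abs(o@U)<.16)&(W[:,2]>.0085)&(W[:,2]<.016)]
R=cv2.minAreaRect((B[:,:2]*1000).astype(np.float32));print(R,len(B),np.median(B[:,2]))
print(s["tool_pos"],np.degrees(2*np.arctan2(q[2],q[1])),tool([R[0][0]/1e3,R[0][1]/1e3,0]))
E
python3 bar.py
```

```text
time: 16.3
tool_pos: [0.5384, 0.016, 0.1541]
tool_rot: [0.0, 0.998, 0.067, 0.001]
contact_force: [0.1, -0.4, 0.7]
gripper_width: 0.601
((543.5154418945312, 24.88103485107422), (289.658203125, 28.986814498901367), 7.69785213470459) 9220 0.01210786746880661
[0.53823242 0.01601882 0.15386781] 7.635266157265029 [  6.27833906  -8.11222224 153.87178117]
```

View pics/w3.png

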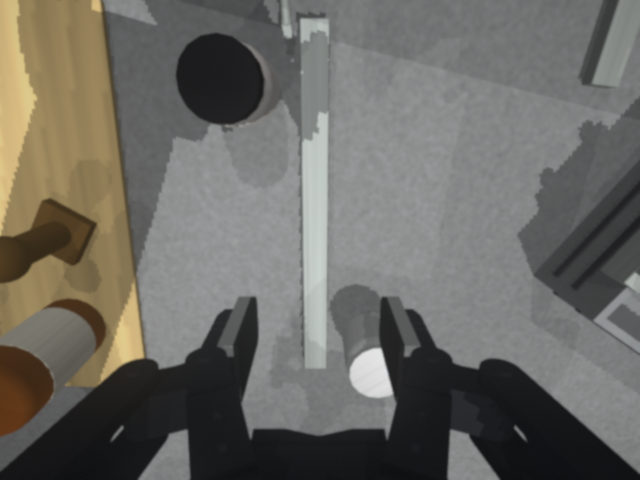

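The wrist view shows the bar centred (column 315) between the open fingers. The jar at (220,78) and pot at (372,370) are clear of the finger paths. I descend onto the middle of the bar.

```bash
python3 -m crank '[2,-3,35,0,60,2,-3,70,0,60,2,-3,100,0,60,2,-3,125,0,60,2,-3,138,0,60,2,-3,143,0,60,2,-3,146,0,60,2,-3,148,0,60,2,-3,148,0,60,2,-3,148,0,60]'; python3 -c "
from h import *
print(status.state()['tool_pos'],tool([.54,.019,.005]))"
```

```text
time: 17.35
tool_pos: [0.5403, 0.0193, 0.0063]
tool_rot: [0.0, 0.998, 0.067, 0.001]
contact_force: [0.1, 0.2, 0.2]
gripper_width: 0.601
[0.54032408 0.01925353 0.00632752] [-0.35719979  0.2076383   1.3269889 ]
```

```bash
python3 -m crank '[0,0,1,0,0,0,0,1,0,0,0,0,1,0,0,0,0,1,0,0,0,0,1,0,0,0,0,1,0,0,0,0,0,0,0,0,0,-3,0,0,0,0,-10,0,0,0,0,-20,0,0]'
```

```text
time: 18.35
tool_pos: [0.5378, 0.0196, 0.0241]
tool_rot: [-0.0, 0.998, 0.067, -0.002]
contact_force: [0.1, 0.5, -6.0]
gripper_width: 0.205
```

```bash
python3 -m crank '[0,0,-15,0,0,0,0,-35,0,0,0,0,-60,0,0,0,0,-90,0,0,0,0,-120,0,0,0,0,-150,0,0,0,0,-170,0,0,0,0,-180,0,0,0,0,-180,0,0,0,0,-180,0,0]'; python3 -c "
from h import *
q=status.state()['tool_rot'];print(tool([.5214,-.2996,.2]),np.degrees(2*np.arctan2(q[2],q[1])))"
```

```text
time: 19.35
tool_pos: [0.5389, 0.0194, 0.2044]
tool_rot: [-0.0, 0.998, 0.067, -0.001]
contact_force: [-0.5, -0.5, -5.8]
gripper_width: 0.207
[-59.72598284 313.87178203   4.35232866] 7.640261784843261
```

```bash
python3 -m crank '[-2,10,0,-2,0,-6,32,0,-6,0,-11,60,0,-11,0,-17,90,0,-17,0,-23,122,0,-23,0,-29,154,0,-29,0,-35,186,0,-35,0,-41,218,0,-41,0,-47,248,0,-46,0,-52,274,0,-50,0]'; python3 -c "
from h import *
q=status.state()['tool_rot'];print(tool([.5214,-.2996,.18]),np.degrees(2*np.arctan2(q[2],q[1])))"
```

```text
time: 20.35
tool_pos: [0.5231, -0.2601, 0.2026]
tool_rot: [-0.002, 0.876, 0.483, -0.001]
contact_force: [0.5, -0.3, -5.7]
gripper_width: 0.209
[-34.31629509  19.74695847  22.56057594] 57.7807581360093
```

```bash
python3 -m crank '[-15,8,0,-3,0,-28,15,0,-5,0,-34,19,10,-6.1,0,-35,20,25,-6.1,0,-35,20,40,-6.1,0,-35,20,50,-6.1,0,-35,20,55,-6.1,0,-35,20,55,-6.1,0,-35,20,55,-6.1,0,-35,20,55,-6.1,0]'; cat > chk.py <<'E'
import sys
from h import *
cal=vision.get_calibration("wrist");p,d=vision.grab_frame("wrist");cv2.imwrite(sys.argv[1],p[:,:,::-1])
W=world("wrist",d,cal=cal).reshape(-1,3);s=status.state();q=s["tool_rot"]
a=np.radians(63.75);U=np.array([np.cos(a),np.sin(a)]);n=np.array([-U[1],U[0]]);o=W[:,:2]-[.5214,-.2996];x=o@n;y=o@U
z=s["tool_pos"][2]
print(s["tool_pos"],np.degrees(2*np.arctan2(q[2],q[1])),tool([.5214,-.2996,.08]))
for y0 in(-.12,-.09,-.06,.04,.06,.09,.12):
    m=(abs(y-y0)<.012)&(W[:,2]>z-.0)&(W[:,2]<z+.02)&(abs(x)<.015)
    if m.sum()>20: print("bar y",y0,"x",np.round(np.percentile(x[m],[3,97])*1e3,1),"z",round(np.median(W[m,2])*1e3,1),m.sum())
for sg in(-1,1):
    for si in(-1,1):
        m=(abs(y*sg-.112)<.012)&(W[:,2]>.092)&(W[:,2]<.104)&(abs(x*si-.021)<.009)
        if m.sum()>10: print("prong",sg,si,np.round(np.percentile(x[m],[3,97])*1e3,1),np.median(W[m,2]),m.sum())
E
python3 chk.py pics/w4.png
```

```text
time: 21.35
tool_pos: [0.5232, -0.2997, 0.1515]
tool_rot: [0.001, 0.849, 0.528, 0.0]
contact_force: [-0.2, 0.5, -5.7]
gripper_width: 0.21
[ 0.52317564 -0.29971651  0.15148428] 63.74760103217339 [-0.65639829 -1.78703003 71.48107461]
bar y -0.06 x [-10.1   8.6] z 158.5 733
bar y 0.04 x [-10.2   8.6] z 158.6 3190
bar y 0.06 x [-10.1   8.6] z 158.6 3653
bar y 0.09 x [-10.1   8.6] z 158.7 4498
bar y 0.12 x [-10.1   8.5] z 158.7 1734
prong -1 -1 [-22.6 -15.8] 0.09833018645066305 235
prong -1 1 [16.1 21. ] 0.09827277592585514 163
prong 1 -1 [-25.6 -16.1] 0.099120415350056 741
prong 1 1 [16.  25.5] 0.09898931654392457 763
```

View pics/w4.png

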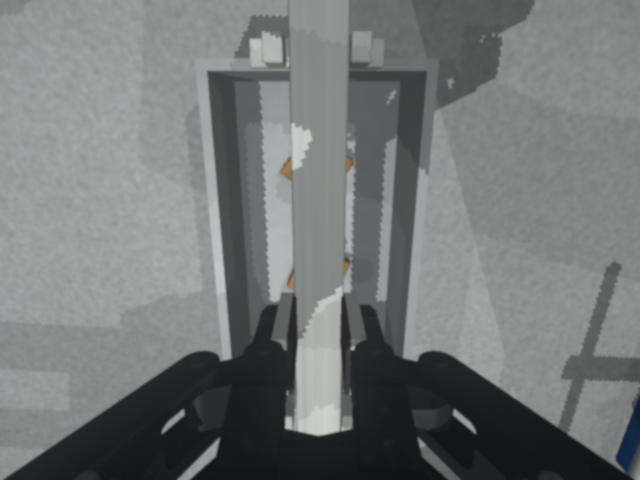

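The bar spans −10 to +9 mm in the crate frame, midway between the prongs (±16 mm), and is parallel and level. Its underside is at about 147 mm, so there are 66–67 mm to go. I lower it gently.

```bash
python3 -m crank '[0,-1,12,0,0,0,-1,25,0,0,0,-1,37,0,0,0,-1,47,0,0,0,-1,54,0,0,0,-1,58,0,0,0,-1,60,0,0,0,-1,62,0,0,0,-1,63,0,0,0,-1,63,0,0]'; python3 -m crank '[0,0,0.5,0,0,0,0,1,0,0,0,0,1.5,0,0,0,0,2,0,0,0,0,2.5,0,0,0,0,3,0,0,0,0,3,0,0,0,0,3,0,0,0,0,3,0,0,0,0,3,0,0]'
```

```text
time: 22.4
tool_pos: [0.5219, -0.2991, 0.0876]
tool_rot: [0.0, 0.849, 0.528, 0.0]
contact_force: [0.0, 0.3, -6.2]
gripper_width: 0.208
time: 23.4
tool_pos: [0.5219, -0.2991, 0.0849]
tool_rot: [0.0, 0.849, 0.528, 0.0]
contact_force: [-2.7, 2.2, -0.4]
gripper_width: 0.212
```

The force went from −6 to about 0 N at the expected height, so the seats carry the bar. I release and retreat.

```bash
python3 -m crank '[0,0,0,0,30,0,0,0,0,40,0,0,0,0,50,0,0,0,0,60,0,0,0,0,60,0,0,0,0,60,0,0,-5,0,60,0,0,-20,0,60,0,0,-45,0,60,0,0,-80,0,60]';  python3 -m crank '[0,0,-40,0,60,-20,0,-70,0,60,-50,0,-80,0,60,-85,0,-90,0,60,-120,0,-90,0,60,-135,0,-90,0,60,-140,0,-90,0,60,-140,0,-90,0,60,-140,0,-90,0,60,-140,0,-90,0,60]'; python3 - <<'E'
from h import *
ps=[]
for c in("wrist","scene"):
    p,d=vision.grab_frame(c);ps.append(cv2.resize(p[:,:,::-1],(400,300)) if c=="wrist" else cv2.resize(p[90:450,140:620,::-1],(400,300)))
    W=world(c,d).reshape(-1,3)
    a=np.radians(63.75);U=np.array([np.cos(a),np.sin(a)]);n=np.array([-U[1],U[0]]);o=W[:,:2]-[.5214,-.2996];x=o@n;y=o@U
    m=(abs(x)<.013)&(abs(y)<.17)&(W[:,2]>.085)&(W[:,2]<.11)
    print(c,"bar y",np.percentile(y[m],[1,99]),"x",np.percentile(x[m],[3,97]),"z at ends",[np.median(W[m&(abs(y-k)<.03),2]) for k in(-.11,0,.11)])
    for nm,X,Y in(("whole",.50,.219),("whole",.398,.31),("tin",.6,.334),("bottle",.42,.22),("jar",.628,.083),("pot",.437,-.043)):
        q=np.hypot(W[:,0]-X,W[:,1]-Y)<.045
        q&=W[:,2]>.05
        if q.sum()>10: print(c,nm,np.round(W[q].mean(0),3),np.round(np.percentile(W[q,2],98),3))
cv2.imwrite("pics/fin.png",np.hstack(ps))
E
```

```text
time: 24.4
tool_pos: [0.5208, -0.2983, 0.1644]
tool_rot: [-0.001, 0.849, 0.528, -0.001]
contact_force: [-0.3, -0.5, -0.0]
gripper_width: 0.6
time: 25.4
tool_pos: [0.4604, -0.4234, 0.2541]
tool_rot: [-0.0, 0.849, 0.529, 0.0]
contact_force: [-0.4, -0.0, 0.3]
gripper_width: 0.602
wrist bar y [-0.13599769  0.01846628] x [-0.00875611  0.00997565] z at ends [np.float64(0.09204482803180503), np.float64(0.09227853008267711), np.float64(nan)]
scene bar y [-0.13480595  0.14185464] x [-0.00957287  0.00950753] z at ends [np.float64(0.09149433974022611), np.float64(0.09135060209246851), np.float64(0.09149374180581221)]
scene whole [0.507 0.222 0.074] 0.086
scene whole [0.401 0.312 0.074] 0.086
scene tin [0.607 0.342 0.075] 0.084
scene bottle [0.427 0.224 0.103] 0.157
scene jar [0.633 0.088 0.075] 0.087
scene pot [ 0.437 -0.044  0.054] 0.058
  return _methods._mean(a, axis=axis, dtype=dtype,
  ret = ret.dtype.type(ret / rcount)
```

View pics/fin.png

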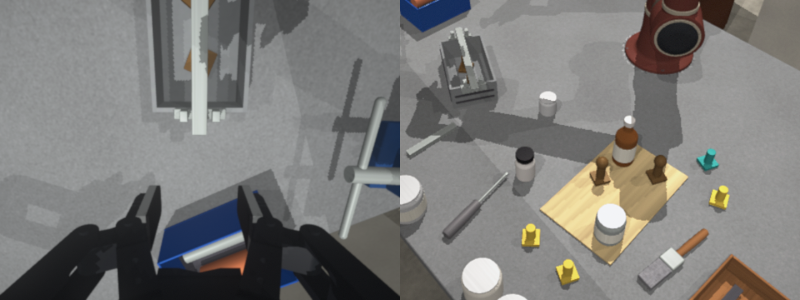

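The picture shows the bar lying in both saddles (wrist half: (200,100)) above the two knobs. Everything else stands or lies where it was. Its top is level at 92 mm and it sticks out at both ends.

```bash
python3 -c "
from plant import order;print(order.job_done())"
```

```text
the job is handed in; nothing more can be done
None
```

I put both short bronze knobs in the crate, where they stand upright, then set the steel bar down in the two saddles and handed the job in after about 25.5 s.

**Bar:** In the last check its top was level at 91–92 mm, where 92 mm was expected. It was centred between the prongs to within 1 mm and ran from about −135 to +142 mm along the crate, so it sticks out beyond both saddles. When I lowered it, the force reading went from −6 N to about 0 N before I opened the gripper, so it was set down rather than dropped.

**Everything else:** The good knobs, bottle, tin, jar and pot measured where they were at the start, to within a few mm. The screwdriver, brush, offcut and look-alikes I checked only by eye in the final scene picture, where they look unmoved.

**Checks that failed or disagreed:**
- The final wrist view did not cover the bar's +y end, so that end is confirmed by the scene camera only.
- One close-up fit of the bar came out too large (29 mm wide instead of 20 mm), so I used the top-view measurement instead.

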